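Find the stamped transit crate and push it to the dispatch line

TASK

One of the two plywood crates on the rubber mat carries a red anchor stamp underneath. Tip both crates over towards the robot, so that each comes to lie on its side with its underside facing away from the robot, then push the stamped one along the mat, still lying, until its stamped face stands over the yellow tape and roughly square to it; leave the other lying clear of the tape. Use only pushing fingers: lift nothing, and do not disturb the other things on the bench.

Things in the scene. Friction and masses are not known exactly. Their poses are not given: they have to be found in the camera images.
- marked_centre (a point): Centre of the stamped crate, crate axes. Closed plywood crate 90 deep (own x) x 170 wide (own y) x 120 high (own z), 0.45 to 0.7 kg, evenly filled. Starts upright, own x away from the robot (yaw within 15 degrees), left or right by chance. Pulled near the top of its far face it tips over its near lower edge, and falls by itself past 37 degrees; pushed low it slides.
- stamp (a point): Centre of the stamped crate's underside, 60 mm below its centre, same axes (z towards the lid). The stamp is a red ring 72 mm across with an anchor, unseen until the crate is tipped. With the crate on its side this point is 48 mm above the bench, the lid face 120 mm nearer the robot, and the crate 90 mm tall.
- plain_centre (a point): Centre (half-way up) of the unstamped crate, crate axes. In size, weight, look and behaviour like the stamped one (90 x 170 x 120), upright at the start on the other side of the glue bottle.
- plain_base (a point): Centre of the unstamped crate's underside, bare plywood with four screws, 60 mm below its centre. Same axes.
- dispatch_line: The dispatch line: yellow tape across the mat, 50 mm wide (own x, away from the robot, yaw within 5 degrees), 800 mm long (own y); origin at its middle, on the mat's top, 3 mm above the bench. The black rubber mat (490 x 900 mm, 3 mm thick, friction 0.75 to 1.05) is fixed under the crates and the tape.
- glue_mid (a point): Glue bottle, white, 52 mm across, 115 mm tall, standing between the crates; the point is its centre. Leave alone.
- tape_mid (a point): Blue roll of masking tape, 80 mm across, 24 mm high, lying flat between the crates; the point is its centre. Leave alone.
- varnish: Varnish can, 72 mm across, 90 mm tall, standing on the mat between the robot and the glue bottle; origin under its centre. Leave alone.
- propeller: Brass four-bladed model propeller, 78 mm across, lying at the left side of the mat; origin under its centre. Leave alone.
- brush: Brush lying at the left side of the mat, origin on its underside near the middle. Leave alone.
- screwdriver: Screwdriver with red handle lying at the right side of the mat, origin on its underside near the middle. Leave alone.
- weight: Dark steel ballast weight with a knob, 60 mm across, 54 mm tall, at the right side of the mat; origin under its centre. Leave alone.
Things that resemble listed ones, but are neither listed nor needed, are in the scene too. What is shaped like the part that bears plain_centre but pink is not meant.

How it is judged:
By the outcome, as a careful person would: the job done as asked, in the order asked, and still so for the second after the job is handed in, with the robot touching nothing.
It also fails if it takes over 69 s, if anything falls off the work surface, if the arm or the gripper's body presses on something with over 40 N, if the wrist force passes 120 N, or if a joint passes its speed limit or range.

ROBOT

A 6-joint arm with a two-finger parallel gripper is mounted at the origin on the work surface. World frame = base frame: x ahead of the robot, y to its left, z up, the work surface at z = 0. Lengths are in m, angles in rad, forces in N, time in s.
With the tool pointing down it reaches from about 0.3 to 0.875 m from the base axis. Payload 6.4 kg.
Tool frame: the origin (TCP) lies between the finger pads; the fingertips stand 25 mm ahead of it and the grasp point (between the pads) lies 6 mm ahead of it; z points along the fingers, y is the line along which they close (so a half turn about z gives the same grasp; the last joint's range is limited). The gripper opens to 85 mm and grips with 20 to 120 N. Pads are 22 mm wide; open, the fingers measure 114 mm over their backs; the gripper's body (76 mm by 85 mm) begins 54 mm behind the grasp point. The pads swing forward as they close: fully open they stand 13 mm farther back than shut.
Start: joints at [1.113, 0.181, 1.607, -0, 1.354, -0.206], TCP at [0.143, 0.557, 0.231] pointing down, gripper open.
Joint ranges: [-2.99, 2.99], [-0.89, 2.07], [0.3, 2.58], [-1.14, 4.28], [0, 2.63], [-3.12, 3.12]. Speed limits (rad/s): [2.57, 2.57, 3.01, 3.14, 3.14, 3.14].

INTERFACE

Orientations are given as a unit quaternion [w, x, y, z].
In Python, from bench import ctrl gives the robot as it stands.
- The arm moves only by the tool servo_tool, never from a script. Its argument "series" is text: rows parted by semicolons, each of 7 numbers parted by spaces: the gripper command: -1 is fully open, 1 is shut, values between are in proportion, then the shift along the tool's x, y, z in m, then the turn, a rotation vector about the tool's x, y, z in degrees. A call has 1 to 12 rows; each row is the pose to reach, as a shift and turn from the pose commanded when the call began, along the tool's axes at that moment; what a row does not reach only later rows make up. A row lasts 1/12 s, in which the tool goes at most 41.7 mm and 7.16 degrees, less where a joint would pass 70% of its speed; a pose out of reach is approached as far as the arm can. A call with a gripper value outside its range is refused whole. The fingers move at their own pace and stop on an object; the grip force is fixed at half the most. Time passes only in rows, so rows that repeat a pose let the fingers close. It gives the time, the measured TCP pose, the force, the opening and the grip force at its end, in the units of the state.
- ctrl.get_obs(): the state, without advancing time (a new reading comes with each control period).
- ctrl.camera(name): name is "scene" or "side" or "wrist"; returns a dict with "img" (400x640x3 uint8, red, green, blue), "z_map" (400x640 float32, m along the optical axis (not along the pixel's ray), 0 where there is no reading), "fovy" (degrees; the focal length in pixels is half the picture's height over the tangent of half this angle, whatever the lens; pixels are square), "cx", "cy" (the principal point, pixels), "extrinsics" (4x4, takes a point from camera to world coordinates); the wrist camera has in their place "T_tool_cam" (4x4, takes a point from camera to tool coordinates, whose origin is the TCP and whose axes are the flange's). Camera axes: x right, y down, z forward; pixel columns grow to the right and rows downward; lengths in m; the calibration is good to about 2 mm. A picture is of the moment at which its call begins: read the wrist's pose just before it.
- ctrl.hand_in(): hands the job in; it is judged then, once.
The state is a dict: "time_s": time; "q": joint angles; "dq": joint speeds; "joint_efforts": joint torques, N m; "eef_pos": TCP position; "eef_rot": TCP orientation; "wrist_force": force on the tool from outside, world axes, zero at the start; "torque": the same for the moment, N m; "opening": opening from 0.0 (shut) to 1.0 (fully open); "grasp_force": force on a finger pad.
Only numpy, scipy, OpenCV 4.12 (cv2) and the standard library are available. Lean on these libraries where they do the work, as an engineer would, in place of code of your own. Each camera call takes 0.05 s, during which the arm holds its last target. There are 200 camera calls.

## Working session

There is one attempt and no reset: what is moved stays moved. The work goes in short steps, Python scripts to look and compute and a tool call to move; the robot and the scene stay as the last step left them, time stands still between calls to the robot, and variables do not carry over. Pictures are saved under pics/ and viewed, at most 10 in all, crops included, and the job is handed in when it is done.

Besides the shell and the picture viewer there is one more tool, called after "Call:" by a JSON object that holds its "api" and its "payload". servo_tool: Moves the arm, as the interface text tells. Its arguments: {"type":"object","properties":{"series":{"type":"string"}},"required":["series"]}

```bash
mkdir -p pics
cat > h.py <<'E'
import numpy as np, cv2
from bench import ctrl
def f(c): return c["img"].shape[0]/2/np.tan(np.radians(c["fovy"])/2)
def cloud(c,T=None):
    T=c["extrinsics"] if T is None else T
    z=c["z_map"];v,u=np.mgrid[:z.shape[0],:z.shape[1]]
    P=np.stack([(u-c["cx"])/f(c)*z,(v-c["cy"])/f(c)*z,z],-1)@T[:3,:3].T+T[:3,3]
    P[z==0]=np.nan
    return P
E
python3 - <<'E'
from h import *
o=ctrl.get_obs();print(o)
for n in("scene","side"):
    c=ctrl.camera(n);cv2.imwrite(f"pics/{n}0.png",c["img"][...,::-1]);np.savez(f"{n}0.npz",**c)
    print(n,c["fovy"],c["cx"],c["cy"],np.round(c["extrinsics"],3).tolist())
E
```

```text
{'time_s': 0.0, 'q': array([ 1.11269805e+00,  1.81540261e-01,  1.60802430e+00,  2.96866573e-06,
        1.35381133e+00, -2.06288785e-01]), 'dq': array([ 1.58560780e-03,  8.48260681e-04, -1.51745928e-03,  7.07367668e-04,
        7.48104651e-04,  9.48199816e-06]), 'joint_efforts': array([ 1.35653201e-03, -4.44863856e+01, -3.51343954e+01, -5.44525210e-05,
        8.95935693e-03, -4.32605350e-05]), 'eef_pos': array([0.14298618, 0.55635564, 0.23037673]), 'eef_rot': array([-2.92142805e-04,  1.25572637e-01,  9.92084028e-01, -8.42401803e-04]), 'wrist_force': array([-0.04546628, -0.04594855,  0.36572121]), 'torque': array([ 0.04061143,  0.00028725, -0.04033882]), 'grasp_force': 0.0, 'opening': 0.9989584086844349}
scene 47.61891585459455 310.03555260646493 197.2204717689898 [[-0.711, 0.574, -0.406, 1.045], [0.703, 0.582, -0.408, 0.609], [0.003, -0.576, -0.818, 1.276], [0.0, 0.0, 0.0, 1.0]]
side 48.5061024191848 319.82105476486095 197.58412007178973 [[0.997, -0.05, 0.065, 0.367], [-0.082, -0.665, 0.742, -1.103], [0.006, -0.745, -0.667, 1.087], [0.0, 0.0, 0.0, 1.0]]
```

View pics/scene0.png

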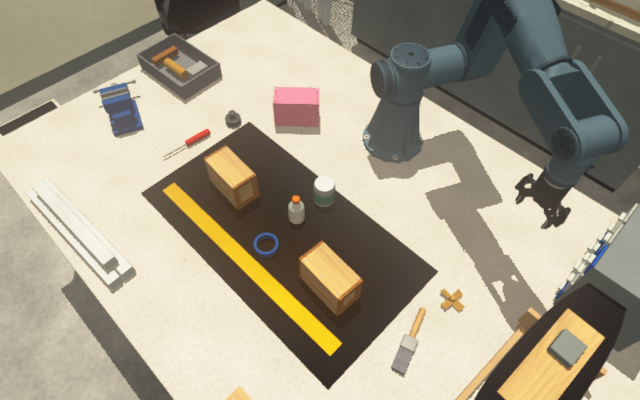

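View pics/side0.png

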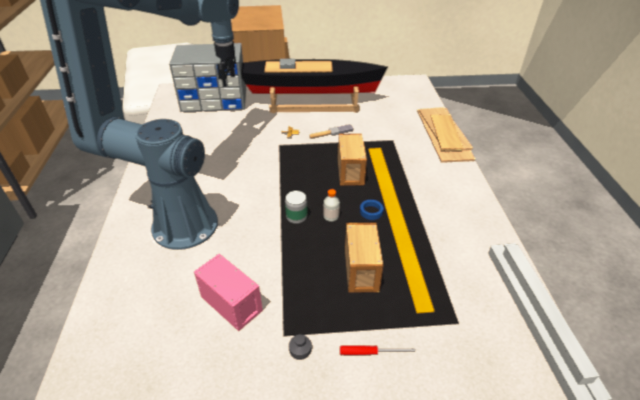

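The scene view shows plywood crates at (232,177) (right, −y) and (331,278) (left, +y), and the yellow tape running from (170,187) to (337,347). The glue bottle is at (296,210), the varnish can at (324,190), the blue roll at (266,244), and the pink decoy box at (297,107). The side view shows the crates at (363,257) and (351,160) with the tape beyond them, and the pink decoy at (228,290).

Things that could be taken for a crate: two plywood crates, the pink box (not meant), and the boards and crate off the mat. I choose the two on the mat.

```bash
cat >> h.py <<'E'
def rect(p):
    (c,s,a)=cv2.minAreaRect((p*1000).astype(np.float32)); return np.round(c,1),np.round(s,1),round(a,1)
E
python3 - <<'E'
from h import *
for n in("scene","side"):
    c=dict(np.load(n+"0.npz"));P=cloud(c);img=c["img"].astype(int)
    hsv=cv2.cvtColor(c["img"],cv2.COLOR_RGB2HSV)
    seeds={"scene":{"L":(331,270),"R":(232,168)},"side":{"L":(351,148),"R":(363,240)}}[n]
    for k,(u,v) in seeds.items():
        p0=P[v,u]; m=(abs(P[...,2]-p0[2])<.012)&(np.hypot(P[...,0]-p0[0],P[...,1]-p0[1])<.14)&(P[...,2]>.09)
        _,l=cv2.connectedComponents(m.astype(np.uint8),connectivity=4)
        m=l==l[v,u]
        print(n,k,p0.round(3),np.median(P[m][:,2]).round(4),rect(P[m][:,:2]))
    y=(hsv[...,0]>20)&(hsv[...,0]<30)&(hsv[...,1]>220)&(hsv[...,2]>120)&(np.nan_to_num(P[...,2],nan=1)<.02)
    _,l,st,_=cv2.connectedComponentsWithStats(y.astype(np.uint8)); i=1+np.argmax(st[1:,4])
    print("tape",np.median(P[l==i][:,2]),rect(P[l==i][:,:2]))
    # other objects: clusters above mat
    m=((P[...,2]>.016)&(P[...,2]<.2)&(P[...,0]>.25)&(P[...,0]<.9)&(abs(P[...,1])<.6)).astype(np.uint8)
    nn,l,st,_=cv2.connectedComponentsWithStats(m)
    for i in range(1,nn):
        if st[i,4]>25:
            q=P[l==i]; print("obj",st[i,:4],q.min(0).round(3),q.max(0).round(3))
    b=(img.max(-1)<45)&(abs(P[...,2]-.003)<.01)&(P[...,0]>.2)
    _,l,st,_=cv2.connectedComponentsWithStats(b.astype(np.uint8)); i=1+np.argmax(st[1:,4]);print("mat",rect(P[l==i][:,:2]))
c=ctrl.camera("side")
E
```

```text
scene L [0.607 0.254 0.128] 0.1219 (array([604.8, 249.8]), array([171.9,  92.2]), 86.5)
scene R [nan nan nan] nan (array([ 205.3, -843. ]), array([3131.5, 2095.8]), 54.9)
tape 0.0029490538758019103 (array([726.4, 227.9]), array([ 48.7, 326.5]), 0.6)
obj [273  98  11  26] [ 0.25  -0.379  0.016] [ 0.272 -0.335  0.124]
obj [225 110  16  16] [ 0.342 -0.519  0.016] [ 0.402 -0.459  0.059]
obj [186 129  25  17] [ 0.475 -0.525  0.016] [ 0.573 -0.492  0.033]
obj [204 146  56  62] [ 0.523 -0.329  0.016] [ 0.623 -0.147  0.129]
obj [314 176  22  31] [ 0.351 -0.021  0.016] [0.42  0.052 0.099]
obj [289 196  16  27] [ 0.481 -0.018  0.016] [0.531 0.031 0.121]
obj [254 233  25  24] [ 0.609 -0.024  0.016] [0.687 0.056 0.032]
obj [299 241  65  74] [0.556 0.162 0.016] [0.655 0.337 0.128]
obj [392 308  34  66] [0.46  0.487 0.016] [0.655 0.568 0.025]Traceback (most recent call last):
  File "<stdin>", line 21, in <module>
    return _wrapfunc(a, 'argmax', axis=axis, out=out, **kwds)
    return bound(*args, **kwds)
ValueError: attempt to get argmax of an empty sequence
```

Run:
```python
from h import *
for n in("scene","side"):
    c=dict(np.load(n+"0.npz"));P=np.nan_to_num(cloud(c),nan=9);img=c["img"].astype(int)
    for k,lo,hi in(("L",.14,.36),("R",-.35,-.12)):
        m=(abs(P[...,2]-.122)<.01)&(P[...,0]>.45)&(P[...,0]<.68)&(P[...,1]>lo)&(P[...,1]<hi)
        print(n,k,m.sum(),np.median(P[m],0).round(4),rect(P[m][:,:2]))
    y=(img[...,0]>150)&(img[...,2]<60)&(img[...,1]>110)&(abs(P[...,2])<.02)
    q=P[y]; q=q[q[:,0]>.6]; fit=np.polyfit(q[:,1],q[:,0],1)
    print("tape",rect(q[:,:2]),fit,np.median(q[:,2]))
    b=(img.max(-1)<60)&(abs(P[...,2])<.02)&(P[...,0]>.25)&(P[...,0]<.85)&(abs(P[...,1])<.55)
    print("mat",b.sum(),np.percentile(P[b],[1,99],axis=0).round(3))
    m=((P[...,2]>.016)&(P[...,2]<.2)&(P[...,0]>.25)&(P[...,0]<.9)&(abs(P[...,1])<.6)).astype(np.uint8)
    nn,l,st,_=cv2.connectedComponentsWithStats(m)
    if n=="side":
      for i in range(1,nn):
        if st[i,4]>25:
            q=P[l==i]; print("obj",st[i,:2],q.min(0).round(3),q.max(0).round(3))
c=dict(np.load("scene0.npz"))["img"][130:380,140:380,::-1];cv2.imwrite("pics/crop1.png",cv2.resize(c,None,fx=2.4,fy=2.4,interpolation=cv2.INTER_CUBIC))
```

```text
scene L 1843 [0.607  0.2545 0.1218] (array([604.8, 249.8]), array([171.9,  92.2]), 86.5)
scene R 1194 [ 0.5746 -0.2314  0.122 ] (array([ 572. , -238.3]), array([175.8,  93.2]), 86.2)
tape (array([727.7,  -3.9]), array([ 54.3, 795.6]), 0.5) [-0.00776544  0.72828043] 0.0029553828806575533
mat 1257 [[ 0.511  0.006 -0.004]
 [ 0.813  0.446  0.008]]
side L 703 [0.6001 0.2343 0.1243] (array([600.7, 249.4]), array([188.2,  91.4]), 87.8)
side R 1437 [ 0.5685 -0.2517  0.1241] (array([ 569.9, -241.5]), array([172.8,  90.4]), 86.8)
tape (array([681.6,  -5.3]), array([147.7, 808.5]), 0.5) [-0.00933673  0.72692562] 0.005328465031197105
mat 18272 [[ 0.334 -0.444 -0.001]
 [ 0.806  0.423  0.01 ]]
obj [309 124] [0.458 0.482 0.016] [0.649 0.565 0.028]
obj [338 133] [0.551 0.154 0.016] [0.649 0.342 0.131]
obj [323 189] [ 0.474 -0.026  0.016] [0.526 0.014 0.123]
obj [285 191] [ 0.344 -0.033  0.016] [0.416 0.044 0.101]
obj [360 200] [ 0.604 -0.031  0.016] [0.683 0.053 0.036]
obj [345 223] [ 0.52  -0.331  0.016] [ 0.619 -0.151  0.131]
obj [252 280] [ 0.25  -0.383  0.017] [ 0.269 -0.347  0.125]
obj [288 334] [ 0.339 -0.523  0.016] [ 0.398 -0.463  0.059]
obj [339 345] [ 0.471 -0.528  0.016] [ 0.571 -0.5    0.031]
```

View pics/crop1.png

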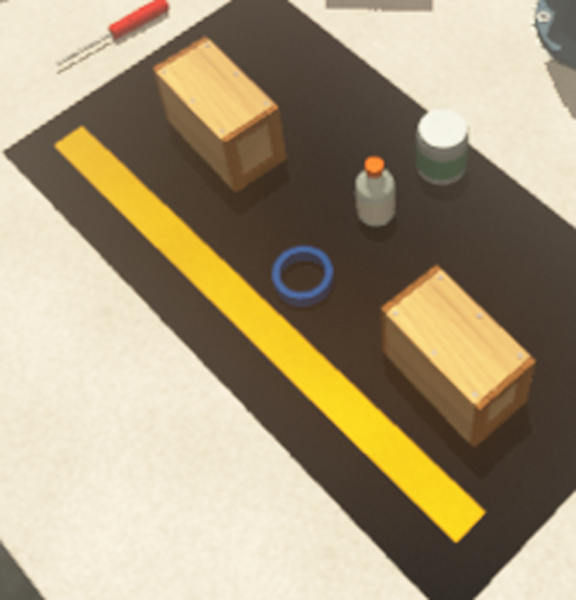

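The crop confirms two plain plywood crates on the mat, with lids at crop (218,90) and (458,330), the bottle and the roll between them. Their size is about 172×92 mm and top z is about 0.122 m, so both match. Left crate: centre (0.603, 0.250), yaw −3.5°. Right crate: centre (0.571, −0.240), yaw −3.5°. Tape: x≈0.728, yaw 0.5°.

```bash
cat >> h.py <<'E'
from scipy.spatial.transform import Rotation as Ro
def to(x,y,z,yaw=0,tilt=0):
    "shift (m) and turn (deg) in present tool axes for TCP target; yaw of the push axis, tilt of the tips away from robot"
    o=ctrl.get_obs(); R=Ro.from_quat(np.roll(o["eef_rot"],-1))
    a,t=np.radians([yaw,tilt]); Y=np.array([-np.sin(a),np.cos(a),0]); Z=np.array([np.sin(t)*np.cos(a),np.sin(t)*np.sin(a),-np.cos(t)])
    T=Ro.from_matrix(np.stack([np.cross(Y,Z),Y,Z],1)); 
    print(o["eef_pos"].round(4),"->",R.inv().apply(np.array([x,y,z])-o["eef_pos"]).round(4),(R.inv()*T).as_rotvec(degrees=True).round(2), R.inv().as_matrix().round(3).tolist() if 0 else "")
E
python3 -c "
from h import *
to(.69,.247,.231,-3.5)"
```

```text
[0.143  0.5564 0.2305] -> [-6.068e-01 -1.634e-01 -5.000e-04] [ -0.09  -0.03 -10.93]
```

Call:
{"api": "servo_tool", "payload": {"series": "-1 -0.01 -0.003 0 0 0 -0.5; -1 -0.035 -0.009 0 0 0 -1; -1 -0.07 -0.019 0 0 0 -2; -1 -0.107 -0.029 0 0 0 -3; -1 -0.145 -0.039 0 0 0 -4; -1 -0.183 -0.049 0 0 0 -5; -1 -0.221 -0.06 0 0 0 -6; -1 -0.26 -0.07 0 0 0 -7; -1 -0.298 -0.08 0 0 0 -8; -1 -0.336 -0.09 0 0 0 -9; -1 -0.374 -0.101 0 0 0 -10; -1 -0.412 -0.111 0 0 0 -10.9"}}

```text
time_s: 1.1
eef_pos: [0.5158, 0.3452, 0.2308]
eef_rot: [-0.0, 0.03, 1.0, -0.0]
wrist_force: [-0.3, 0.2, -0.3]
opening: 1.0
grasp_force: 0.0
```

```bash
python3 -c "
from h import *
to(.69,.247,.231,-3.5);to(.685,.247,.102,-3.5)"
```

```text
[0.5158 0.3452 0.2308] -> [-0.1798 -0.0875 -0.0003] [-0.02 -0.05  0.01] 
[0.5158 0.3452 0.2308] -> [-0.1749 -0.0877  0.1287] [-0.02 -0.05  0.01]
```

Call:
{"api": "servo_tool", "payload": {"series": "-1 -0.036 -0.018 0 0 0 0; -1 -0.072 -0.036 0 0 0 0; -1 -0.108 -0.054 0 0 0 0; -1 -0.144 -0.07 0 0 0 0; -1 -0.17 -0.084 0 0 0 0; -1 -0.18 -0.0875 0 0 0 0; -1 -0.18 -0.0875 0.03 0 0 0; -1 -0.178 -0.0875 0.06 0 0 0; -1 -0.175 -0.0875 0.09 0 0 0; -1 -0.175 -0.0875 0.115 0 0 0; -1 -0.175 -0.0875 0.129 0 0 0; -1 -0.175 -0.0875 0.129 0 0 0"}}

```text
time_s: 2.1
eef_pos: [0.6809, 0.248, 0.097]
eef_rot: [-0.004, 0.031, 1.0, -0.001]
wrist_force: [-1.4, 0.5, -1.4]
opening: 0.998
grasp_force: 0.0
```

Call:
{"api": "servo_tool", "payload": {"series": "-1 0.008 0 0 0 0 0; -1 0.016 0 -0.001 0 0 0; -1 0.024 0 -0.005 0 0 0; -1 0.032 0 -0.011 0 0 0; -1 0.04 0 -0.018 0 0 0; -1 0.048 0 -0.023 0 0 0; -1 0.056 0 -0.028 0 0 0; -1 0.064 0 -0.032 0 0 0; -1 0.072 0 -0.035 0 0 0; -1 0.08 0 -0.038 0 0 0; -1 0.087 0 -0.04 0 0 0; -1 0.087 0 -0.04 0 0 0"}}

```text
time_s: 3.1
eef_pos: [0.5957, 0.2543, 0.1426]
eef_rot: [-0.0, 0.03, 1.0, -0.0]
wrist_force: [0.8, -0.3, -0.6]
opening: 0.997
grasp_force: 0.0
```

```bash
python3 -c "
from h import *
c=ctrl.camera('side');cv2.imwrite('pics/s1.png',cv2.resize(c['img'][80:280,240:480,::-1],None,fx=2,fy=2))"
```

```text
(no output)
```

View pics/s1.png

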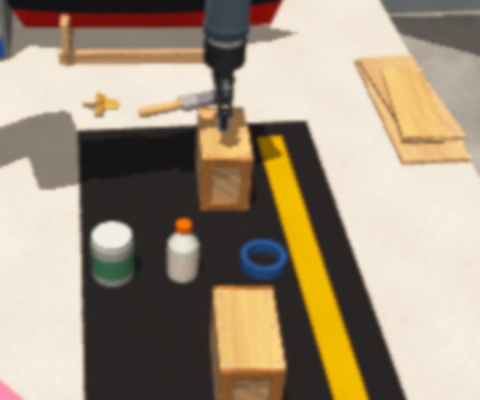

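The image shows the left crate still upright at crop (225,160) with the tips just above its lid, so the fingers slipped off over the top. I'll measure the crate again and retry with less rise.

```bash
cat >> h.py <<'E'
def tops(h,n="side",d=.01):
    c=ctrl.camera(n);P=np.nan_to_num(cloud(c),nan=9)
    for k,lo,hi in(("L",.1,.40),("R",-.40,-.1)):
        m=(abs(P[...,2]-h)<d)&(P[...,0]>.3)&(P[...,0]<.8)&(P[...,1]>lo)&(P[...,1]<hi)
        if m.sum()>50: print(n,k,m.sum(),np.median(P[m][:,2]).round(4),rect(P[m][:,:2]))
E
python3 -c "
from h import *
tops(.122);tops(.122,'scene');print(ctrl.get_obs()['eef_pos'])
to(.685,.25,.16,-3.5);to(.685,.25,.1,-3.5)"
```

```text
side L 616 0.1243 (array([601.2, 245.1]), array([179.8,  90.8]), 86.8)
side R 1433 0.1242 (array([ 569.8, -240.5]), array([174.3,  90.4]), 86.6)
scene L 1517 0.1218 (array([604.2, 249. ]), array([172.6,  92.3]), 86.3)
scene R 1194 0.122 (array([ 572.3, -237.4]), array([176.8,  91.9]), 87.0)
[0.59713508 0.25394207 0.14218109]
[0.5971 0.2539 0.1422] -> [-0.0879  0.0015 -0.0178] [-0.    0.   -0.03] 
[0.5971 0.2539 0.1422] -> [-0.0879  0.0015  0.0422] [-0.    0.   -0.03]
```

Call:
{"api": "servo_tool", "payload": {"series": "-1 -0.01 0 -0.03 0 0 0; -1 -0.04 0 -0.035 0 0 0; -1 -0.075 0 -0.03 0 0 0; -1 -0.088 0 -0.01 0 0 0; -1 -0.088 0 0.02 0 0 0; -1 -0.088 0 0.043 0 0 0; -1 -0.088 0 0.043 0 0 0; -1 -0.082 0 0.043 0 0 0; -1 -0.076 0 0.043 0 0 0; -1 -0.07 0 0.043 0 0 0; -1 -0.07 0 0.043 0 0 0"}}

```text
time_s: 4.17
eef_pos: [0.6667, 0.2504, 0.1017]
eef_rot: [0.001, 0.03, 1.0, 0.0]
wrist_force: [-0.6, -0.4, 0.3]
opening: 1.001
grasp_force: 0.0
```

Call:
{"api": "servo_tool", "payload": {"series": "-1 0.003 0 0.004 0 0 0; -1 0.007 0 0.004 0 0 0; -1 0.011 0 0.004 0 0 0; -1 0.015 0 0.004 0 0 0; -1 0.018 0 0.004 0 0 0; -1 0.018 0 0.004 0 0 0"}}

```text
time_s: 4.67
eef_pos: [0.6512, 0.2506, 0.0978]
eef_rot: [0.003, 0.031, 1.0, 0.0]
wrist_force: [6.3, -1.4, 3.8]
opening: 0.997
grasp_force: 2.9
```

Call:
{"api": "servo_tool", "payload": {"series": "-1 0.006 0 -0.002 0 0 0; -1 0.012 0 -0.005 0 0 0; -1 0.019 0 -0.008 0 0 0; -1 0.026 0 -0.011 0 0 0; -1 0.033 0 -0.014 0 0 0; -1 0.04 0 -0.017 0 0 0; -1 0.047 0 -0.02 0 0 0; -1 0.054 0 -0.023 0 0 0; -1 0.061 0 -0.026 0 0 0; -1 0.068 0 -0.028 0 0 0; -1 0.075 0 -0.031 0 0 0; -1 0.08 0 -0.033 0 0 0"}}

```text
time_s: 5.67
eef_pos: [0.5676, 0.2559, 0.128]
eef_rot: [-0.001, 0.031, 1.0, -0.0]
wrist_force: [-0.2, -0.2, 0.2]
opening: 0.999
grasp_force: 0.0
```

```bash
python3 -c "
from h import *
c=ctrl.camera('side');P=cloud(c);q=P[(P[...,1]>.15)&(P[...,1]<.2)&(P[...,2]>.02)&(P[...,2]<.17)&(P[...,0]<.75)&(P[...,0]>.38)]
for z in np.arange(.02,.17,.015):
  s=q[abs(q[:,2]-z)<.0075]; print(z.round(3),len(s),s[:,0].min().round(3) if len(s) else '',s[:,0].max().round(3) if len(s) else '')"
```

```text
0.02 18 0.538 0.576
0.035 56 0.519 0.583
0.05 85 0.5 0.601
0.065 112 0.489 0.615
0.08 142 0.471 0.613
0.095 127 0.468 0.597
0.11 112 0.48 0.582
0.125 79 0.494 0.566
0.14 66 0.509 0.554
0.155 23 0.523 0.559
0.17 3 0.559 0.566
```

The left crate is tipped past balance and falling. I'll raise the arm and go over to the right crate's far side. Its far face is at about x=0.615 and y=−0.243.

Call:
{"api": "servo_tool", "payload": {"series": "-1 -0.01 0 -0.03 0 0 0; -1 -0.03 0 -0.06 0 0 0; -1 -0.05 0 -0.09 0 0 0; -1 -0.07 0 -0.11 0 0 0; -1 -0.08 0 -0.11 0 0 0"}}

```text
time_s: 6.13
eef_pos: [0.6534, 0.251, 0.2451]
eef_rot: [0.005, 0.031, 1.0, 0.001]
wrist_force: [0.5, -0.2, 0.1]
opening: 0.996
grasp_force: 0.0
```

```bash
python3 -c "
from h import *
tops(.093);tops(.093,'scene')
to(.66,-.24,.235,-3.5);to(.65,-.24,.098,-3.5)
c=ctrl.camera('scene');cv2.imwrite('pics/s2.png',cv2.resize(c['img'][120:380,140:400,::-1],None,fx=2,fy=2))"
```

```text
side L 932 0.0944 (array([491.5, 256.9]), array([189. , 119.6]), 86.6)
side R 145 0.0923 (array([ 535.9, -266.5]), array([ 77.9, 174.7]), 28.0)
scene L 1919 0.0917 (array([493.9, 255.6]), array([171.6, 122.8]), 86.4)
scene R 152 0.092 (array([ 574.8, -235.6]), array([170.2,  90.1]), 87.5)
[0.6509 0.2504 0.2395] -> [-0.0398 -0.4888  0.0043] [ 0.04  0.16 -0.09] 
[0.6509 0.2504 0.2395] -> [-0.0294 -0.4896  0.1413] [ 0.04  0.16 -0.09]
```

View pics/s2.png

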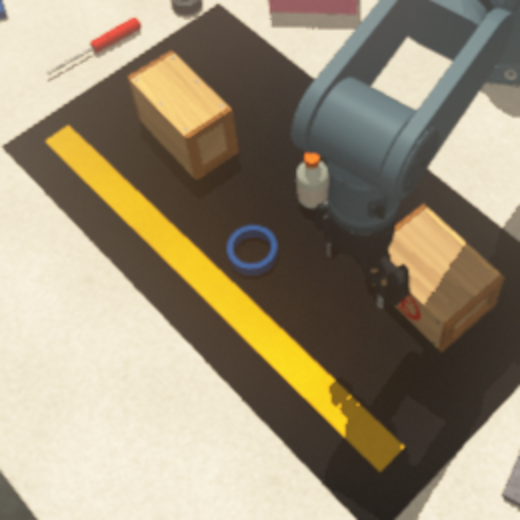

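The left crate lies on its side with a red stamp visible at crop (408,310), so the left one is the stamped crate. The right crate is still upright at (185,115).

Call:
{"api": "servo_tool", "payload": {"series": "-1 -0.005 -0.02 0 0 0 0; -1 -0.01 -0.06 0 0 0 0; -1 -0.015 -0.1 0 0 0 0; -1 -0.02 -0.14 0 0 0 0; -1 -0.025 -0.18 0 0 0 0; -1 -0.03 -0.22 0 0 0 0; -1 -0.03 -0.26 0 0 0 0; -1 -0.035 -0.3 0 0 0 0; -1 -0.035 -0.34 0 0 0 0; -1 -0.04 -0.38 0 0 0 0; -1 -0.04 -0.42 0 0 0 0; -1 -0.04 -0.455 0 0 0 0"}}

```text
time_s: 7.28
eef_pos: [0.6592, -0.2072, 0.2365]
eef_rot: [-0.001, 0.031, 1.0, 0.001]
wrist_force: [0.5, -0.5, -0.3]
opening: 1.0
grasp_force: 0.0
```

Call:
{"api": "servo_tool", "payload": {"series": "-1 0 -0.025 0 0 0 0; -1 0 -0.035 0.005 0 0 0; -1 0 -0.035 0.04 0 0 0; -1 0 -0.035 0.075 0 0 0; -1 0 -0.035 0.11 0 0 0; -1 0 -0.035 0.135 0 0 0; -1 0 -0.035 0.139 0 0 0; -1 0 -0.035 0.139 0 0 0"}}

```text
time_s: 7.95
eef_pos: [0.6566, -0.2382, 0.0958]
eef_rot: [-0.003, 0.03, 1.0, 0.002]
wrist_force: [0.0, 0.0, 0.4]
opening: 0.998
grasp_force: 0.0
```

Call:
{"api": "servo_tool", "payload": {"series": "-1 0.008 0 -0.002 0 0 0; -1 0.016 0 -0.002 0 0 0; -1 0.022 0 -0.002 0 0 0; -1 0.027 0 -0.002 0 0 0; -1 0.032 0 -0.002 0 0 0; -1 0.036 0 -0.002 0 0 0; -1 0.036 0 -0.002 0 0 0"}}

```text
time_s: 8.53
eef_pos: [0.6239, -0.2394, 0.1033]
eef_rot: [0.002, 0.031, 1.0, -0.001]
wrist_force: [4.2, -0.3, 3.5]
opening: 1.004
grasp_force: 2.2
```

Call:
{"api": "servo_tool", "payload": {"series": "-1 0.006 0 0 0 0 0; -1 0.012 0 -0.001 0 0 0; -1 0.019 0 -0.004 0 0 0; -1 0.026 0 -0.007 0 0 0; -1 0.033 0 -0.01 0 0 0; -1 0.04 0 -0.013 0 0 0; -1 0.047 0 -0.016 0 0 0; -1 0.054 0 -0.019 0 0 0; -1 0.061 0 -0.022 0 0 0; -1 0.068 0 -0.024 0 0 0; -1 0.075 0 -0.027 0 0 0; -1 0.08 0 -0.029 0 0 0"}}

```text
time_s: 9.53
eef_pos: [0.5417, -0.2332, 0.1301]
eef_rot: [-0.001, 0.031, 1.0, 0.0]
wrist_force: [-0.5, 1.1, 0.1]
opening: 1.001
grasp_force: 0.0
```

Call:
{"api": "servo_tool", "payload": {"series": "-1 -0.01 0 -0.02 0 0 0; -1 -0.02 0 -0.05 0 0 0; -1 -0.02 0 -0.08 0 0 0; -1 -0.02 0 -0.1 0 0 0; -1 -0.02 0 -0.11 0 0 0; -1 -0.02 0 -0.11 0 0 0; -1 -0.02 0 -0.11 0 0 0"}}

```text
time_s: 10.12
eef_pos: [0.5625, -0.2347, 0.2396]
eef_rot: [-0.0, 0.031, 1.0, 0.0]
wrist_force: [-0.9, 1.1, -0.5]
opening: 0.999
grasp_force: 0.0
```

```bash
python3 -c "
from h import *
tops(.093);tops(.093,'scene')
for x,z in((.36,.235),(.36,.06),(.36,.05)):
  to(x,.262,z,0,35)"
```

```text
side L 943 0.0941 (array([491.3, 255.7]), array([185.5, 119.4]), 86.7)
side R 1883 0.0941 (array([ 465.8, -234.6]), array([176.5, 120. ]), 86.5)
scene L 2151 0.0917 (array([494.3, 255.5]), array([172.8, 123.8]), 87.0)
scene R 1402 0.0919 (array([ 468.3, -232.6]), array([177.1, 122.4]), 86.6)
[ 0.5618 -0.2342  0.238 ] -> [0.232  0.4828 0.0046] [ -0.97 -35.17  -3.46] 
[ 0.5618 -0.2342  0.238 ] -> [0.2314 0.4825 0.1796] [ -0.97 -35.17  -3.46] 
[ 0.5618 -0.2342  0.238 ] -> [0.2314 0.4825 0.1896] [ -0.97 -35.17  -3.46]
```

Both crates lie with their undersides facing away: left at (0.493, 0.255), right at (0.467, −0.234). Next I go behind the left crate.

Call:
{"api": "servo_tool", "payload": {"series": "-1 0.005 0.02 0 0 0 0; -1 0.01 0.06 0 0 0 0; -1 0.015 0.1 0 0 0 0; -1 0.02 0.14 0 0 0 -1; -1 0.025 0.18 0 0 0 -2; -1 0.03 0.22 0 0 0 -3; -1 0.035 0.26 0 0 0 -3.5; -1 0.045 0.3 0 0 0 -3.5; -1 0.055 0.34 0 0 0 -3.5; -1 0.07 0.38 0 0 0 -3.5; -1 0.085 0.42 0 0 0 -3.5; -1 0.1 0.455 0 0 0 -3.5"}}

```text
time_s: 11.22
eef_pos: [0.4892, 0.2272, 0.2383]
eef_rot: [-0.002, 0.0, 1.0, -0.0]
wrist_force: [0.4, 0.2, 0.2]
opening: 1.0
grasp_force: 0.0
```

```bash
python3 -c "
from h import *
for x,z in((.37,.22),(.37,.04),(.58,.04)):
  to(x,.258,z,0,35)"
```

```text
[0.4892 0.2272 0.2383] -> [0.1192 0.0308 0.0186] [-4.000e-02 -3.518e+01 -2.000e-02] 
[0.4892 0.2272 0.2383] -> [0.1186 0.0309 0.1986] [-4.000e-02 -3.518e+01 -2.000e-02] 
[0.4892 0.2272 0.2383] -> [-0.0914  0.031   0.1979] [-4.000e-02 -3.518e+01 -2.000e-02]
```

Call:
{"api": "servo_tool", "payload": {"series": "-1 0.02 0.005 0 0 -5 0; -1 0.045 0.01 0 0 -10 0; -1 0.07 0.02 0 0 -16 0; -1 0.095 0.025 0 0 -22 0; -1 0.115 0.031 0 0 -28 0; -1 0.119 0.031 0.005 0 -35 0; -1 0.119 0.031 0.02 0 -35 0; -1 0.119 0.031 0.02 0 -35 0"}}

```text
time_s: 11.88
eef_pos: [0.3678, 0.2555, 0.2149]
eef_rot: [0.298, -0.002, 0.955, -0.002]
wrist_force: [-0.5, -0.8, -1.2]
opening: 0.999
grasp_force: 0.0
```

```bash
python3 -c "
from h import *
for x,z in((.37,.038),(.41,.038),(.58,.038)):
  to(x,.258,z,0,35)
print(ctrl.get_obs()['q'])"
```

```text
[0.3678 0.2555 0.2149] -> [0.0987 0.0032 0.1468] [-0.1  -0.38  0.26] 
[0.3678 0.2555 0.2149] -> [0.0658 0.0031 0.1695] [-0.1  -0.38  0.26] 
[0.3678 0.2555 0.2149] -> [-0.0741  0.0026  0.2661] [-0.1  -0.38  0.26] 
[ 0.56010824 -0.39489398  2.28036197 -0.44634958  0.7792396  -0.77043975]
```

Call:
{"api": "servo_tool", "payload": {"series": "-1 0.012 0.001 0.018 0 0 0; -1 0.026 0.001 0.039 0 0 0; -1 0.04 0.001 0.06 0 0 0; -1 0.054 0.002 0.081 0 0 0; -1 0.068 0.002 0.102 0 0 0; -1 0.082 0.003 0.123 0 0 0; -1 0.093 0.003 0.139 0 0 0; -1 0.099 0.003 0.147 0 0 0; -1 0.099 0.003 0.147 0 0 0; -1 0.099 0.003 0.147 0 0 0"}}

```text
time_s: 12.72
eef_pos: [0.3756, 0.2587, 0.0423]
eef_rot: [0.3, 0.001, 0.954, -0.001]
wrist_force: [-0.5, 0.2, -0.1]
opening: 1.001
grasp_force: 0.0
```

```bash
python3 -c "
from h import *
for x,z in((.41,.037),(.46,.037),(.58,.037)):
  to(x,.258,z,0,35)
print(ctrl.get_obs()['q'])
tops(.093)"
```

```text
[0.3756 0.2587 0.0423] -> [-0.0252 -0.0007  0.024 ] [-0.16 -0.13 -0.01] 
[0.3756 0.2587 0.0423] -> [-0.0662 -0.0006  0.0526] [-0.16 -0.13 -0.01] 
[0.3756 0.2587 0.0423] -> [-0.1647 -0.0004  0.1212] [-0.16 -0.13 -0.01] 
[ 0.55834211  0.0731098   2.36081945 -1.07286359  0.35488899 -0.05115315]
side L 1001 0.0945 (array([441.5, 258.9]), array([182.4, 222.3]), 83.9)
side R 1884 0.0941 (array([ 465.8, -234.2]), array([176.1, 119.9]), 86.5)
```

Call:
{"api": "servo_tool", "payload": {"series": "-1 -0.008 0 0.009 0 0 0; -1 -0.016 0 0.016 0 0 0; -1 -0.025 0 0.023 0 0 0; -1 -0.033 0 0.029 0 0 0; -1 -0.041 0 0.035 0 0 0; -1 -0.049 0 0.041 0 0 0; -1 -0.057 0 0.046 0 0 0; -1 -0.066 0 0.052 0 0 0; -1 -0.074 0 0.058 0 0 0; -1 -0.074 0 0.058 0 0 0"}}

```text
time_s: 13.6
eef_pos: [0.471, 0.2592, 0.0382]
eef_rot: [0.301, 0.001, 0.954, -0.0]
wrist_force: [-0.5, -0.9, -0.8]
opening: 1.002
grasp_force: 0.0
```

```bash
python3 -c "
from h import *
tops(.093);tops(.093,'scene')
for x in (.56,.59):
  to(x,.258,.037,0,35)
print(ctrl.get_obs()['q'])
c=ctrl.camera('side');cv2.imwrite('pics/s3.png',cv2.resize(c['img'][80:280,200:480,::-1],None,fx=2,fy=2))"
```

```text
side L 982 0.0945 (array([504.9, 257.3]), array([182.8, 176. ]), 87.0)
side R 1887 0.0941 (array([ 465.7, -233.2]), array([178.5, 119.6]), 86.5)
scene L 2416 0.0918 (array([501.2, 257.9]), array([171.1, 184.5]), 90.0)
scene R 1420 0.0918 (array([ 467.5, -231.7]), array([176.7, 123. ]), 86.6)
[0.47   0.2593 0.0382] -> [-0.073  -0.0012  0.0526] [-0.03  0.03 -0.06] 
[0.47   0.2593 0.0382] -> [-0.0976 -0.0012  0.0699] [-0.03  0.03 -0.06] 
[ 0.42581297  0.21231691  2.20658055 -1.00845196  0.2845741  -0.22428604]
```

View pics/s3.png

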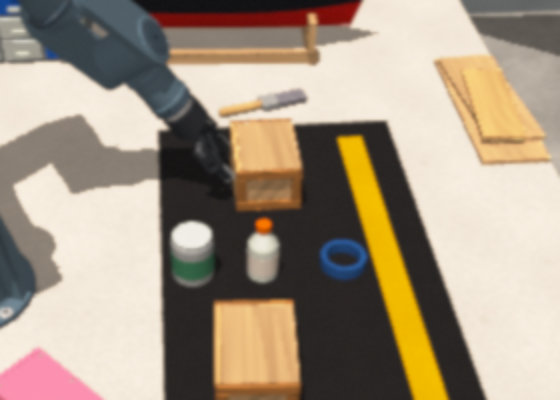

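The picture shows the stamped crate lying at crop (265,165), now squared against the two tilted fingertips at (225,170). Nothing else has moved.

```bash
cat >> h.py <<'E'
def far():
    for n in("scene","side"):
        c=ctrl.camera(n);P=np.nan_to_num(cloud(c),nan=9)
        m=(abs(P[...,2]-.093)<.008)&(P[...,0]>.45)&(P[...,0]<.85)&(P[...,1]>.1)&(P[...,1]<.4);q=P[m]
        b=[(y,np.percentile(q[abs(q[:,1]-y)<.01][:,0],98)) for y in np.arange(.19,.33,.02) if (abs(q[:,1]-y)<.01).sum()>10]
        f=np.polyfit(*zip(*b),1);print(n,"far edge x at y=.257",np.polyval(f,.257).round(4),"yaw",-np.degrees(f[0]).round(2),"y span",np.percentile(q[:,1],[1,99]).round(3))
E
python3 -c "
from h import *
far()"
```

```text
scene far edge x at y=.257 0.5912 yaw 0.14 y span [0.175 0.342]
side far edge x at y=.257 0.5862 yaw 0.09 y span [0.169 0.343]
```

Call:
{"api": "servo_tool", "payload": {"series": "-1 -0.007 0 0.005 0 0 0; -1 -0.016 0 0.011 0 0 0; -1 -0.025 0 0.017 0 0 0; -1 -0.034 0 0.024 0 0 0; -1 -0.043 0 0.03 0 0 0; -1 -0.052 0 0.036 0 0 0; -1 -0.061 0 0.043 0 0 0; -1 -0.07 0 0.049 0 0 0; -1 -0.079 0 0.055 0 0 0; -1 -0.087 0 0.061 0 0 0; -1 -0.093 0 0.065 0 0 0; -1 -0.093 0 0.065 0 0 0"}}

```text
time_s: 14.85
eef_pos: [0.5833, 0.2593, 0.0379]
eef_rot: [0.301, 0.0, 0.954, -0.0]
wrist_force: [0.4, 0.8, -0.1]
opening: 1.002
grasp_force: 0.0
```

```bash
python3 -c "
from h import *
far()"
```

```text
scene far edge x at y=.257 0.703 yaw 0.15 y span [0.175 0.342]
side far edge x at y=.257 0.6978 yaw -0.08 y span [0.169 0.34 ]
```

Call:
{"api": "servo_tool", "payload": {"series": "-1 -0.007 0 0.005 0 0 0; -1 -0.014 0 0.01 0 0 0; -1 -0.02 0 0.014 0 0 0; -1 -0.02 0 0.014 0 0 0; -1 -0.012 0 0.008 0 0 0; -1 0.005 0 -0.004 0 0 0; -1 0.025 0 -0.03 0 0 0; -1 0.04 0 -0.06 0 0 0; -1 0.05 0 -0.095 0 0 0; -1 0.06 0 -0.13 0 0 0; -1 0.06 0 -0.15 0 0 0; -1 0.06 0 -0.15 0 0 0"}}

```text
time_s: 15.95
eef_pos: [0.4469, 0.2609, 0.1303]
eef_rot: [0.303, -0.001, 0.953, 0.002]
wrist_force: [1.0, -0.2, 0.2]
opening: 1.003
grasp_force: 0.0
```

```bash
python3 -c "
from h import *
far();tops(.093);print(ctrl.get_obs()['eef_pos'])
c=ctrl.camera('scene');cv2.imwrite('pics/s4.png',cv2.resize(c['img'][80:380,130:470,::-1],None,fx=2,fy=2))"
```

```text
scene far edge x at y=.257 0.7272 yaw 0.21 y span [0.174 0.342]
side far edge x at y=.257 0.7218 yaw -0.2 y span [0.17 0.34]
side L 920 0.0942 (array([665. , 257.2]), array([120.9, 182.9]), 0.2)
side R 1882 0.094 (array([ 465.6, -234.5]), array([176.9, 120. ]), 86.3)
[0.44805983 0.25973336 0.12710193]
```

View pics/s4.png

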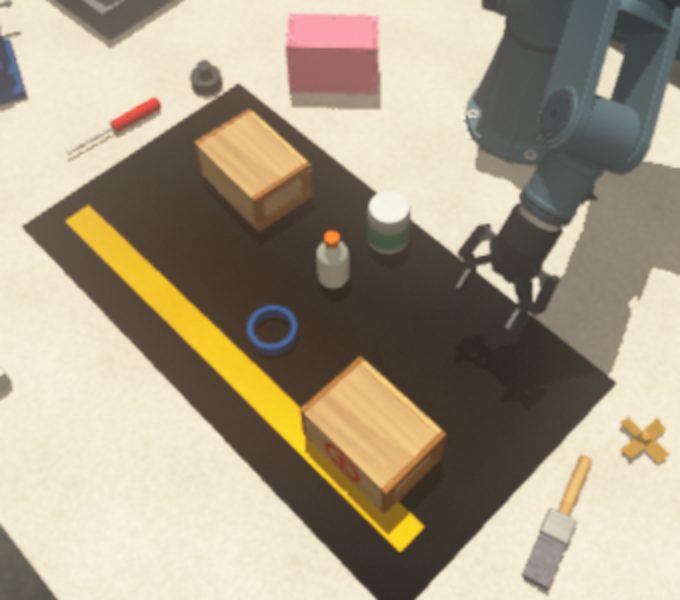

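The stamped crate's red stamp, at crop (342,462), stands over the middle of the tape and square to it. The other crate lies clear at (253,168), everything else is in place, and the robot is touching nothing.

```bash
python3 -c "
from bench import ctrl
print(ctrl.hand_in())"
```

```text
the job is handed in; nothing more can be done
None
```

The job is handed in: both crates lie on their sides with their undersides facing away from the robot. The stamped (left) one has its stamped face over the tape and square to it within about 1°, and the plain one lies clear.

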